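# Start the ultrasonic cleaner

### The job

With the closed fingertips, start the ultrasonic cleaner: push its raised lid all the way shut, then tip the rocker switch fully over by pressing down its raised end, and only then press the round button fully in and let it go. Do not press the square button or raise the lid, and leave the jars and the dish where they stand. Finish clear of everything, with the lid shut and the rocker still over.

Things in the scene. Friction and masses are not known exactly. Their poses are not given: they have to be found in the camera images.
- cleaner: Steel ultrasonic cleaner fixed to the bench, 220 (x) by 270 (y) by 130 mm high. Origin: centre of its underside. x points to the lid's hinge (away from the robot), y left, z up. Left part (y -45 to 135 mm): tank with lid. Right part: flat deck, z 130 mm, with three white modules 44 by 60 by 12 mm high at x -62, 0, 62, y -90 mm (rocker, round and square button, order varies).
- lid (a joint): Lid of the tank, a flat grey plate 210 (x) by 176 (y) by 8 mm with a 10 mm tongue at its free edge. Hinge angle in rad: 0 is shut (level, top at z 138 mm of the cleaner), positive is raised; starts at 0.35 to 0.7. The hinge line runs along the cleaner's y. Stiff hinge: it stays at any angle; a downward push of 1 to 5 N on its middle or outer half moves it.
- lid_hinge (a point): Middle of the lid's hinge line, on the underside of the lid, at x 100, y 45, z 130 mm of the cleaner's frame; axes as the lid's.
- lid_edge (a point): Middle of the lid's free edge, on its upper face, 210 mm from the hinge line; moves with the lid.
- rocker (a joint): Black rocker switch 28 (cleaner's x) by 49 mm (y): two halves in a shallow V, pivot 21 mm above the deck. Angle in rad: -0.22 is off (outer half, away from the lid, stands up at 0.44 rad), +0.22 is on (outer half level, its top 24 mm above the deck). Starts at -0.22 to -0.17. Takes 3 to 6 N at the end and stays where it is left.
- rocker_end (a point): Point on the upper face of the rocker's outer half, 18 mm out from the pivot towards the cleaner's -y side: the place to press. Moves with the rocker; it sinks about 7 mm from off to on.
- start (a joint): Round black push button, 28 mm across, its top 22 mm above the deck. Value: how far it is pressed, m, 0 to 0.006 (fully in); springs back; about 1.5 N to begin and 5 N fully in.
- start_top (a point): Centre of the top of the round button.
- square (a joint): Square black push button, 38 by 38 mm, its top 22 mm above the deck, otherwise like the round one: not to be pressed. Value: how far it is pressed, m.
- square_top (a point): Centre of the top of the square button.
- jar_tall: Loose amber jar with black cap, 48 mm across, 66 mm tall, on the bench left of the cleaner. Origin: centre of its underside.
- jar_low: Loose amber jar with black cap and paper label, 54 mm across, 45 mm tall, on the bench left of the cleaner. Origin: centre of its underside.
- dish: Loose white bowl, 70 mm across, 30 mm tall, on the bench right of the cleaner. Origin: centre of its underside.

How it is judged:
By the outcome, as a careful person would: the job done as asked, in the order asked, and still so for the second after the job is handed in, with the robot touching nothing.
It also fails if it takes over 45 s, if anything falls off the work surface, if the arm or the gripper's body presses on something with over 40 N, if the wrist force passes 120 N, or if a joint passes its speed limit or range.

### The arm

A 6-joint arm with a two-finger parallel gripper is mounted at the origin on the work surface. World frame = base frame: x ahead of the robot, y to its left, z up, the work surface at z = 0. Lengths are in m, angles in degrees, forces in N, time in s.
With the tool pointing down it reaches from about 0.25 to 0.725 m from the base axis. Payload 9.7 kg.
Tool frame: the origin (TCP) lies midway between the tips of the shut fingers; the grasp point (between the pads) lies 19 mm behind it (bot.hold_point_z is the distance from the TCP to the grasp point, in m); z points along the fingers, y is the line along which they close (so a half turn about z gives the same grasp; the last joint's range is limited). The gripper opens to 85 mm and grips with 20 to 120 N. Pads are 22 mm wide; open, the fingers measure 114 mm over their backs; the gripper's body (76 mm by 85 mm) begins 54 mm behind the grasp point. The pads swing forward as they close: fully open they stand 13 mm farther back than shut.
Start: joints at [-70.302, 4.979, 10.078, 95.1, 0, 90], TCP at [0.185, -0.518, 0.231] pointing down, gripper open.
Joint ranges: [-179.16, 179.16], [-48.56, 103.87], [-65.8, 70.77], [-126.05, 130.52], [-82.76, 87.17], [-180, 180]. Speed limits (degrees/s): [127.2, 127.2, 147.25, 180, 180, 180].

### API

Orientations are given as [roll, pitch, yaw] about the fixed x, y, z axes, in that order (R = Rz(yaw) Ry(pitch) Rx(roll)).
In Python, from workcell import bot gives the robot as it stands.
- The arm moves only by the tool play_rows, never from a script. Its argument "steps" is a list that holds one entry, the list of rows, each a list of 4 numbers: the shift along the tool's x, y, z in m, then the turn about the tool's z in rad. In form: [[[tx, ty, tz, yaw], ...]]. A call has exactly 5 rows; each row shifts and turns the commanded pose from where the row before left it, along the tool's axes as they then stand; what a row does not reach is not made up. A row lasts 1/12 s, in which the tool goes at most 41.7 mm and 7.16 degrees, less where a joint would pass 70% of its speed; a pose out of reach is approached as far as the arm can. A call is refused whole if a number of a shift passes 0.0417 or a number of a turn 0.125, either way. A call with a gripper value outside its range is refused whole. "gripper" is the finger opening in m, from 0 to 0.0854, set as the call begins (left out, the last holds). The fingers move at their own pace and stop on an object; "squeeze" is the grip in N (left out, the last holds). Time passes only in rows, so rows that do not move let the fingers close, or fill a call up. It gives the time, the measured TCP pose, the force, the opening and the grip force at its end, in the units of the state.
- bot.get_obs(): the state, without advancing time (a new reading comes with each control period).
- bot.camera(name): name is "scene" or "side" or "wrist"; returns a dict with "img" (400x640x3 uint8, blue, green, red), "vfov" (degrees; the focal length in pixels is half the picture's height over the tangent of half this angle, whatever the lens; pixels are square), "cx", "cy" (the principal point, pixels), "xyz" and "attitude" of the camera in the world. Camera axes: x right, y down, z forward; pixel columns grow to the right and rows downward; lengths in m; the calibration is good to about 2 mm. A picture is of the moment at which its call begins. There is no depth.
- bot.job_done(): hands the job in; it is judged then, once.
The state is a dict: "time": time; "q": joint angles; "qd": joint speeds; "joint_efforts": joint torques, N m; "ee_pos": TCP position; "tcp_rot": TCP orientation; "wrist_force": force on the tool from outside, world axes, zero at the start; "torque": the same for the moment, N m; "opening": finger opening in m; "grasp_force": force on a finger pad.
Only numpy, scipy, OpenCV 4.12 (cv2) and the standard library are available. Lean on these libraries where they do the work, as an engineer would, in place of code of your own. Each camera call takes 0.05 s, during which the arm holds its last target. There are 200 camera calls.

## Working session

There is one attempt and no reset: what is moved stays moved. The work goes in short steps, Python scripts to look and compute and a tool call to move; the robot and the scene stay as the last step left them, time stands still between calls to the robot, and variables do not carry over. Pictures are saved under pics/ and viewed, at most 10 in all, crops included, and the job is handed in when it is done.

Besides the shell and the picture viewer there is one more tool, called in YAML: its name, and indented under it one key for each argument. play_rows: Moves the arm, as the interface text tells. Its arguments: {"type":"object","properties":{"steps":{"type":"array","items":{"type":"array","items":{"type":"array","items":{"type":"number"}}}},"gripper":{"type":"number"},"squeeze":{"type":"number"}},"required":["steps"]}

```bash
mkdir -p pics; python3 - <<'E'
from workcell import bot
import cv2
o=bot.get_obs();print({k:o[k] for k in('time','ee_pos','tcp_rot','opening')})
for n in('scene','side','wrist'):
    c=bot.camera(n);cv2.imwrite(f'pics/{n}0.png',c['img']);print(n,c['vfov'],c['cx'],c['cy'],c['xyz'],c['attitude'])
E
```

```text
{'time': 0.0, 'ee_pos': array([ 0.18530278, -0.51759048,  0.23058248]), 'tcp_rot': array([-1.79922871e+02,  1.02400879e-03,  1.96982393e+01]), 'opening': 0.0857448074061321}
scene 51.83160611400214 322.074432707448 202.9256706718431 [ 0.88040858 -0.29160929  0.73853059] [-142.1348425     0.73555675   38.58214176]
side 56.11355957943255 319.3355094382791 206.66120099363863 [0.09113098 0.55966274 0.71699202] [-130.99300941   -0.65971407 -134.43112203]
wrist 67.2780099388702 323.0579549152578 193.60577648364688 [ 0.26089077 -0.49136172  0.37366825] [ 1.62185415e+02  4.19261256e-02 -7.03060924e+01]
```

View pics/scene0.png

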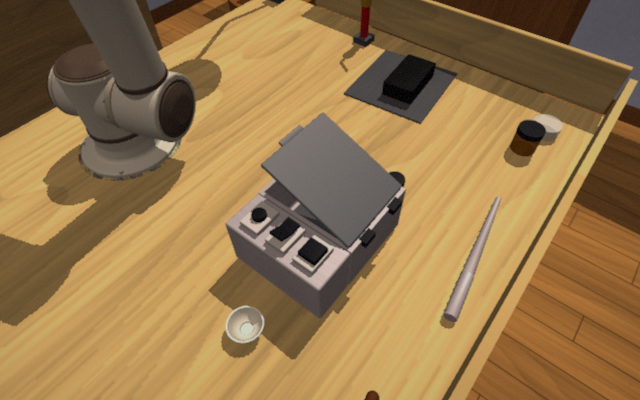

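View pics/side0.png

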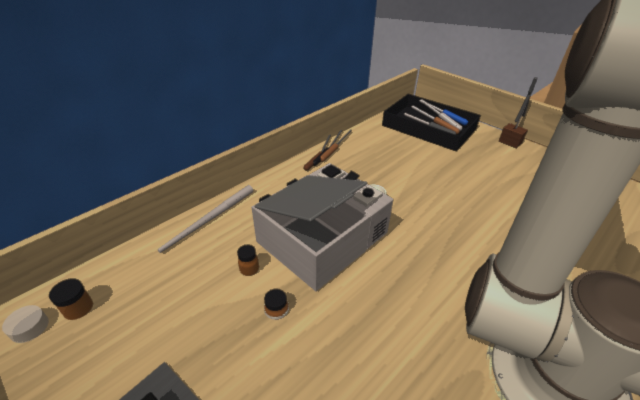

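The scene view shows the cleaner around (315,215). The round button is nearest the robot (260,215), the rocker is in the middle (286,230), the square is far (313,251), and the dish is at (245,325). In the side view the jars are at (248,260) and (276,303).

```bash
python3 - <<'E'
import cv2
a=cv2.imread('pics/scene0.png')[110:310,220:420];cv2.imwrite('pics/sc.png',cv2.resize(a,None,fx=3,fy=3,interpolation=cv2.INTER_CUBIC))
a=cv2.imread('pics/side0.png')[150:300,240:440-40];cv2.imwrite('pics/sd.png',cv2.resize(a,None,fx=4,fy=4,interpolation=cv2.INTER_CUBIC))
E
```

```text
(no output)
```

View pics/sc.png

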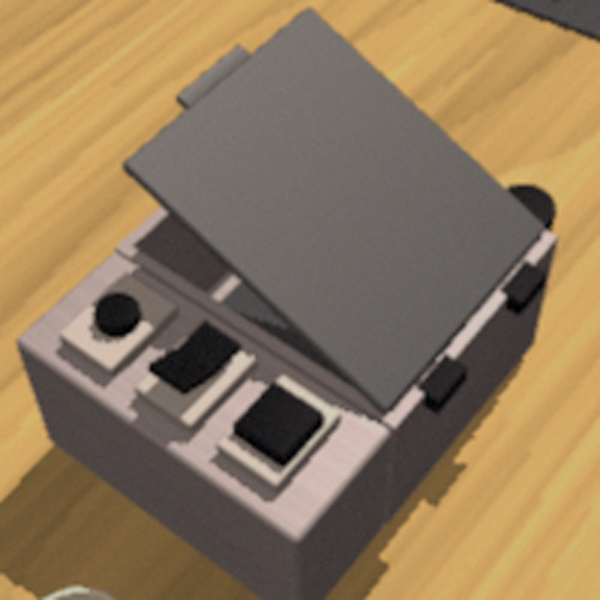

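View pics/sd.png

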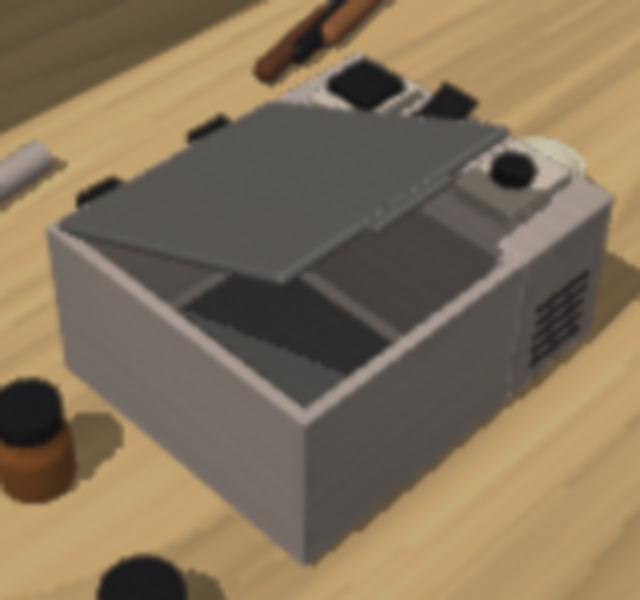

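The crops show the cleaner's corners, the button tops and the lid corners clearly. The far end of the rocker (-y) is raised. I'll fit pose and lid angle to those points.

```bash
cat >fit.py <<'E'
import numpy as np
from scipy.optimize import least_squares
from scipy.spatial.transform import Rotation as R
cams={'a':(51.83160611,322.0744,202.9257,[0.88040858,-0.29160929,0.73853059],[-142.1348425,0.73555675,38.58214176]),
'b':(56.11355958,319.3355,206.6612,[0.09113098,0.55966274,0.71699202],[-130.99300941,-0.65971407,-134.43112203])}
def proj(c,P):
    v,cx,cy,t,a=cams[c];f=200/np.tan(np.radians(v/2))
    p=R.from_euler('xyz',a,degrees=True).inv().apply(np.array(P)-t)
    return p[...,:2]/p[...,2:]*f+[cx,cy]
def lid(a,s,y): return [.1-.21*s*np.cos(a)+.008*np.sin(a),y,.13+.21*s*np.sin(a)+.008*np.cos(a)]
A=[((-110,-135,130),(20,343)),((110,-135,130),(298,540)),((110,-45,130),(388,430)),((110,135,130),(553,235)),((-62,-90,152),(117,313)),((62,-90,152),(279,424)),
('L',1,-.043,(127,165)),('L',1,.133,(310,10)),('L',0,-.043,(382,410))]
B=[((-110,135,130),(304,415)),((-110,135,0),(308,562)),((110,135,130),(50,230)),((110,135,0),(67,365)),((-110,-135,130),(612,200)),((-62,-90,152),(513,168)),((62,-90,152),(366,84)),
('L',1,.133,(282,275)),('L',1,-.043,(508,130))]
def w(p,P): return R.from_euler('z',p[2]).apply(P)+[p[0],p[1],0]
def res(p):
    r=[]
    for c,L,s,o in(('a',A,3,(220,110)),('b',B,4,(240,150))):
        for e in L:
            P=lid(p[3],e[1],e[2]) if e[0]=='L' else np.array(e[0])/1000
            r.append(proj(c,w(p,P))-(np.array(e[-1])/s+o))
    return np.ravel(r)
if __name__=='__main__':
    best=min((least_squares(res,[.5,0,y,.5],loss='soft_l1') for y in(-.8,0,.8)),key=lambda s:s.cost)
    p=best.x;print(p,np.degrees(p[2]));print(res(p).reshape(-1,2).round(1).tolist())
    for n,P in dict(start=(-.062,-.09,.152),rocker_end_off=(0,-.09-.0165,.13+.0298),sq=(.062,-.09,.152),lid_mid=lid(p[3],.5,.045),edge=lid(p[3],1,.045),edge80=lid(p[3],.85,.045),shut85=lid(0,.85,.045),shut55=lid(0,.55,.045)).items():print(n,w(p,P).round(4))
E
python3 fit.py
```

```text
[0.57543769 0.06198839 0.01584882 0.3936881 ] 0.90807053657367
[[-3.9, -0.5], [-0.7, 1.9], [1.7, -0.1], [0.9, 0.3], [-1.4, -0.8], [-0.7, -1.4], [-3.5, 0.4], [-2.2, -1.3], [1.2, 1.4], [-0.1, 1.8], [-1.4, 2.8], [-1.8, -1.5], [-0.7, 2.5], [0.5, -2.7], [-0.6, -2.4], [-1.0, -2.5], [-0.5, 0.8], [0.2, -1.2]]
start [ 0.5149 -0.029   0.152 ]
rocker_end_off [ 0.5771 -0.0445  0.1598]
sq [ 0.6389 -0.027   0.152 ]
lid_mid [0.5808 0.1071 0.1777]
edge [0.4839 0.1055 0.2179]
edge80 [0.513  0.106  0.2059]
shut85 [0.4962 0.1057 0.138 ]
shut55 [0.5592 0.1067 0.138 ]
```

```bash
cat >fit2.py <<'E'
import fit,numpy as np
from fit import *
K=[0,0]
def proj(c,P):
    v,cx,cy,t,a=cams[c];f=200/np.tan(np.radians(v/2))
    p=R.from_euler('xyz',a,degrees=True).inv().apply(np.array(P)-t)
    u=p[...,:2]/p[...,2:];r2=(u**2).sum(-1,keepdims=True)
    return u*(1+K['ab'.index(c)]*r2)*f+[cx,cy]
fit.proj=proj
def res2(p):
    K[:]=p[4:6];return fit.res(p)
if __name__=='__main__':
    s=least_squares(res2,[.575,.06,0,.4,0,0],loss='soft_l1');p=s.x
    print(p,s.cost);print(res2(p).reshape(-1,2).round(1).tolist())
    for n,P in dict(start=(-.062,-.09,.152),rocker_end_off=(0,-.1063,.1588),sq=(.062,-.09,.152),edge=lid(p[3],1,.045),edge85=lid(p[3],.85,.045),shut85=lid(0,.85,.045)).items():print(n,w(p,P).round(4))
E
python3 fit2.py
```

```text
[ 0.57534452  0.06200126  0.01522953  0.40136549 -0.49938761 -0.59184363] 18.671963545021462
[[-0.9, -1.2], [-0.7, -0.2], [1.3, -0.6], [-0.9, 0.6], [-0.7, -0.9], [-0.8, -1.8], [-2.4, 0.5], [-1.9, 0.5], [1.0, 1.1], [-0.1, 1.3], [-1.3, 0.1], [-0.4, -1.4], [0.8, 1.6], [-1.2, -2.4], [-1.1, -2.1], [-1.0, -2.2], [-0.8, 0.1], [-0.6, -1.5]]
start [ 0.5147 -0.0289  0.152 ]
rocker_end_off [ 0.577  -0.0443  0.1588]
sq [ 0.6387 -0.027   0.152 ]
edge [0.4845 0.1056 0.2194]
edge85 [0.5135 0.1061 0.2071]
shut85 [0.4962 0.1058 0.138 ]
```

play_rows:
  steps:
    - [[0,0,-0.015,0.11],[0,0,-0.02,0.11],[0,0,-0.02,0.108],[0.01,-0.02,-0.01,0],[0.018,-0.035,0,0]]
  gripper: 0

```text
time: 0.57
ee_pos: [0.212, -0.464, 0.2972]
tcp_rot: [179.9, -0.0, 0.7]
wrist_force: [1.7, -0.8, 0.8]
opening: 0.0256
grasp_force: 0.0
```

play_rows:
  steps:
    - [[0.018,-0.035,0,0],[0.018,-0.035,0,0],[0.018,-0.035,0,0],[0.018,-0.035,0,0],[0.018,-0.035,0,0]]

```text
time: 0.98
ee_pos: [0.2999, -0.2842, 0.2961]
tcp_rot: [180.0, -0.0, 0.9]
wrist_force: [1.8, -0.4, -0.3]
opening: 0.0
grasp_force: 0.0
```

play_rows:
  steps:
    - [[0.018,-0.035,0,0],[0.018,-0.035,0,0],[0.018,-0.035,0,0],[0.018,-0.035,0,0],[0.018,-0.035,0,0]]

```text
time: 1.4
ee_pos: [0.3872, -0.1077, 0.2963]
tcp_rot: [180.0, -0.0, 0.9]
wrist_force: [1.0, -1.4, 0.6]
opening: -0.0
grasp_force: 0.0
```

play_rows:
  steps:
    - [[0.02,-0.037,0,0],[0.02,-0.037,0,0],[0.02,-0.037,0,0],[0.02,-0.036,0,0],[0.018,-0.03,0,0]]

```text
time: 1.82
ee_pos: [0.4832, 0.0382, 0.2963]
tcp_rot: [-178.5, 0.0, 3.7]
wrist_force: [0.1, -0.8, -0.4]
opening: -0.0001
grasp_force: 0.0
```

play_rows:
  steps:
    - [[0.01,-0.018,0,0],[0,0,0,0],[0,0,0,0],[0,0,0,0],[0,0,0,0]]

```text
time: 2.23
ee_pos: [0.4914, 0.0436, 0.2976]
tcp_rot: [-178.2, -0.0, 4.1]
wrist_force: [0.1, -0.0, 0.4]
opening: 0.0001
grasp_force: 0.0
```

```bash
python3 - <<'E'
from workcell import bot
import cv2,numpy as np
o=bot.get_obs();print(o['ee_pos'],o['tcp_rot'],o['wrist_force'])
c=bot.camera('wrist');print(c['vfov'],c['cx'],c['cy'],c['xyz'],c['attitude']);cv2.imwrite('pics/w1.png',c['img'])
E
```

```text
[0.49144531 0.04359106 0.29755212] [-1.78196263e+02 -9.72277061e-03  4.08524756e+00] [ 0.06752266 -0.01643227  0.38314868]
67.2780099388702 323.0579549152578 193.60577648364688 [0.57164014 0.04468293 0.4405184 ] [162.20268925   1.77958695 -85.9204507 ]
```

View pics/w1.png

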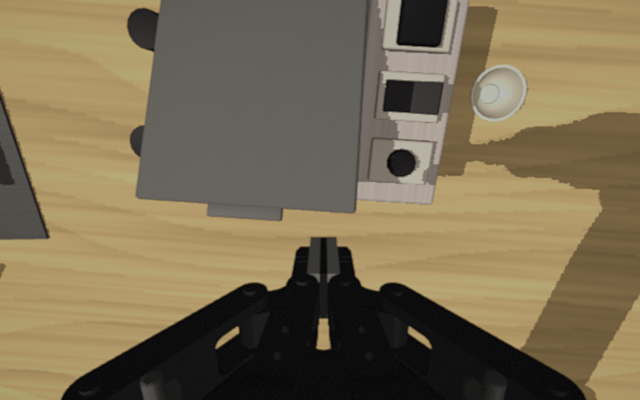

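The view shows the tips still short of the lid (lid free edge at row ~210, tips at (322,240)), with the pose slightly off. I'll check the joints.

```bash
python3 - <<'E'
from workcell import bot
o=bot.get_obs();print(o['q'].round(1),o['qd'].round(2),o['ee_pos'],o['joint_efforts'].round(1))
E
```

```text
[  4.   -0.8  11.6 102.4   1.8 179.9] [ 0.12 -0.01  0.22 -0.05  0.03  0.07] [0.49148915 0.0436413  0.29759819] [  0.2 -43.8  45.1  -0.    0.1   0. ]
```

Joint 6 is at its limit. I'll turn the tool to yaw ≈ 90°, which keeps the axes aligned and joint 6 mid-range.

play_rows:
  steps:
    - [[0,0,0,-0.12],[0,0,0,-0.12],[0,0,0,-0.12],[0,0,0,-0.12],[0,0,0,-0.12]]

```text
time: 2.7
ee_pos: [0.4916, 0.0438, 0.2976]
tcp_rot: [-178.5, -1.1, 38.8]
wrist_force: [-0.4, 0.8, -0.0]
opening: -0.0004
grasp_force: 0.0
```

play_rows:
  steps:
    - [[0,0,0,-0.12],[0,0,0,-0.12],[0,0,0,-0.12],[0,0,0,-0.12],[0,0,0,-0.12]]

```text
time: 3.12
ee_pos: [0.4916, 0.0438, 0.2976]
tcp_rot: [-179.4, -1.7, 73.2]
wrist_force: [0.7, -1.1, 0.3]
opening: -0.0
grasp_force: 0.0
```

play_rows:
  steps:
    - [[0,0,0,-0.11],[0,0,0,-0.1],[0,0,0,-0.1],[0,0,0,0],[0,0,0,0]]

```text
time: 3.53
ee_pos: [0.4918, 0.044, 0.2975]
tcp_rot: [-179.9, -1.8, 90.5]
wrist_force: [0.5, -0.2, 0.0]
opening: 0.0003
grasp_force: 0.0
```

play_rows:
  steps:
    - [[0.02,0.004,0,0],[0.025,0.005,0.01,0],[0.017,0.004,0.02,0],[0,0,0.025,0],[0,0,0.01,0]]

```text
time: 3.95
ee_pos: [0.5034, 0.1092, 0.2312]
tcp_rot: [-179.7, -1.8, 90.6]
wrist_force: [-0.0, -0.5, -1.1]
opening: 0.0
grasp_force: 0.0
```

play_rows:
  steps:
    - [[0,0,0.005,0],[0,0,0.006,0],[0,0,0.006,0],[0,0,0.006,0],[0,0,0.006,0]]

```text
time: 4.37
ee_pos: [0.5044, 0.1093, 0.2055]
tcp_rot: [-180.0, -1.8, 90.6]
wrist_force: [-0.8, 0.9, 2.0]
opening: 0.0001
grasp_force: 0.5
```

Contact begins (Fz about 2 N); I'll keep pushing.

play_rows:
  steps:
    - [[0,0,0.007,0],[0,0,0.007,0],[0,0,0.007,0],[0,0,0.007,0],[0,0,0.007,0]]

```text
time: 4.78
ee_pos: [0.5039, 0.1108, 0.1693]
tcp_rot: [-179.9, -1.8, 90.7]
wrist_force: [-0.2, -0.6, 2.0]
opening: 0.0003
grasp_force: 0.5
```

play_rows:
  steps:
    - [[0,0,0.006,0],[0,0,0.005,0],[0,0,0.004,0],[0,0,0.003,0],[0,0,0.003,0]]

```text
time: 5.2
ee_pos: [0.5039, 0.1114, 0.1489]
tcp_rot: [-179.9, -1.8, 90.7]
wrist_force: [-1.3, 0.3, 1.1]
opening: 0.0001
grasp_force: 0.4
```

play_rows:
  steps:
    - [[0,0,0.003,0],[0,0,0.003,0],[0,0,0.002,0],[0,0,0.002,0],[0,0,0.001,0]]

```text
time: 5.62
ee_pos: [0.5039, 0.1118, 0.1381]
tcp_rot: [-179.9, -1.8, 90.7]
wrist_force: [-1.9, -1.6, 10.0]
opening: -0.0001
grasp_force: 4.8
```

play_rows:
  steps:
    - [[0,0,0.001,0],[0,0,0.001,0],[0,0,0.0005,0],[0,0,0,0],[0,0,0,0]]

```text
time: 6.03
ee_pos: [0.504, 0.1117, 0.1379]
tcp_rot: [-180.0, -1.8, 90.7]
wrist_force: [-6.7, -2.5, 17.1]
opening: 0.0001
grasp_force: 8.4
```

play_rows:
  steps:
    - [[0,0,-0.005,0],[0,0,-0.02,0],[0,0,-0.025,0],[-0.015,0.005,-0.02,0],[-0.03,0.014,-0.015,0]]

```text
time: 6.45
ee_pos: [0.5234, 0.0659, 0.2216]
tcp_rot: [-180.0, -1.9, 90.9]
wrist_force: [1.0, -0.5, 0.2]
opening: 0.0
grasp_force: 0.0
```

play_rows:
  steps:
    - [[-0.034,0.018,0,0],[-0.034,0.018,0,0],[-0.03,0.013,0,0],[-0.012,0.005,0,0],[0,0,0,0]]

```text
time: 6.87
ee_pos: [0.5797, -0.0474, 0.2145]
tcp_rot: [-179.8, -1.8, 90.5]
wrist_force: [0.8, 0.4, 0.2]
opening: 0.0002
grasp_force: 0.0
```

```bash
python3 - <<'E'
from workcell import bot
import cv2
o=bot.get_obs();print(o['ee_pos'],o['tcp_rot'])
c=bot.camera('scene')['img'][110:310,220:420]
c=cv2.resize(c,None,fx=3,fy=3,interpolation=cv2.INTER_CUBIC)[:500]
w=bot.camera('wrist');print(w['xyz'],w['attitude']);cv2.imwrite('pics/w2.png',w['img']);cv2.imwrite('pics/s2.png',c)
E
```

```text
[ 0.57970206 -0.04737526  0.21450392] [-179.80937357   -1.80796914   90.50540736]
[0.58058073 0.02798062 0.36031435] [163.99270922   0.17741692   0.5654    ]
```

View pics/s2.png

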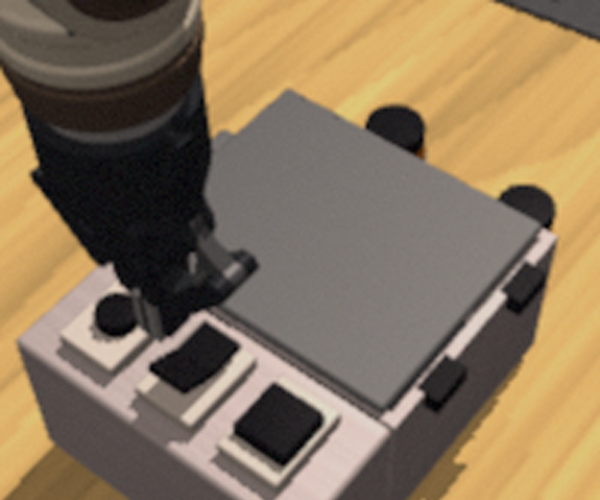

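View pics/w2.png

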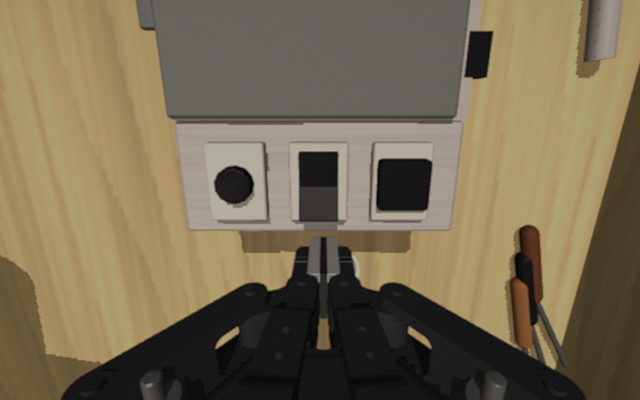

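The lid is shut flat. In the wrist view the round button centre is at (234,185), the square at (404,185), and the rocker spans x 299–338 with its pivot at row 186 and outer end at row 221. I'll convert these.

```bash
python3 - <<'E'
import numpy as np
from scipy.spatial.transform import Rotation as R
f=200/np.tan(np.radians(67.278/2));t=np.array([0.58058,0.02798,0.36031]);M=R.from_euler('xyz',[163.9927,0.1774,0.5654],degrees=True)
for n,u,v,z in[('round',234,185,.152),('sq',404,185,.152),('pivot',318.5,186,.153),('outer',318.5,221,.164),('FR',190,231,.13),('RR',453,229,.13),('tip?',322,238,.2145)]:
    d=M.apply([(u-323.058)/f,(v-193.606)/f,1]);print(n,(t+d*(z-t[2])/d[2]).round(4))
E
```

```text
round [ 0.5167 -0.0261  0.152 ]
sq [ 0.6383 -0.0248  0.152 ]
pivot [ 0.5772 -0.0259  0.153 ]
outer [ 0.5775 -0.0483  0.164 ]
FR [ 0.4707 -0.0715  0.13  ]
RR [ 0.6879 -0.0673  0.13  ]
tip? [ 0.5802 -0.0382  0.2145]
```

play_rows:
  steps:
    - [[-0.001,-0.002,0.01,0],[0,0,0.015,0],[0,0,0.012,0],[0,0,0.006,0],[0,0,0.003,0]]

```text
time: 7.38
ee_pos: [0.5762, -0.0431, 0.169]
tcp_rot: [-179.8, -1.8, 90.8]
wrist_force: [0.7, -0.3, 0.1]
opening: -0.0001
grasp_force: 0.0
```

play_rows:
  steps:
    - [[0,0,0.002,0],[0,0,0.002,0],[0,0,0.002,0],[0,0,0.002,0],[0,0,0.002,0]]

```text
time: 7.8
ee_pos: [0.5772, -0.0445, 0.1603]
tcp_rot: [-180.0, -1.8, 90.7]
wrist_force: [0.3, -1.8, 4.0]
opening: 0.0003
grasp_force: 1.7
```

play_rows:
  steps:
    - [[0,0,0.0015,0],[0,0,0.0015,0],[0,0,0.0015,0],[0,0,0.001,0],[0,0,0.001,0]]

```text
time: 8.22
ee_pos: [0.577, -0.044, 0.154]
tcp_rot: [-179.9, -1.8, 90.7]
wrist_force: [-3.0, -2.5, 14.6]
opening: 0.0001
grasp_force: 7.7
```

play_rows:
  steps:
    - [[0,0,0.001,0],[0,0,0.0005,0],[0,0,0.0005,0],[0,0,0,0],[0,0,0,0]]

```text
time: 8.63
ee_pos: [0.5771, -0.044, 0.1539]
tcp_rot: [179.9, -1.8, 90.7]
wrist_force: [-5.2, -2.9, 20.2]
opening: 0.0002
grasp_force: 10.2
```

play_rows:
  steps:
    - [[0,0,-0.005,0],[0,0,-0.015,0],[0,0,-0.02,0],[0.003,-0.01,-0.01,0],[0.008,-0.025,0,0]]

```text
time: 9.05
ee_pos: [0.5432, -0.035, 0.2025]
tcp_rot: [-180.0, -1.8, 90.7]
wrist_force: [1.5, 0.3, -1.0]
opening: -0.0001
grasp_force: 0.0
```

play_rows:
  steps:
    - [[0.006,-0.02,0,0],[0.001,-0.006,0,0],[0,0,0,0],[0,0,0,0],[0,0,0,0]]

```text
time: 9.47
ee_pos: [0.5162, -0.0283, 0.2014]
tcp_rot: [-179.9, -1.8, 90.7]
wrist_force: [0.4, 1.0, -0.9]
opening: -0.0001
grasp_force: 0.0
```

```bash
python3 - <<'E'
from workcell import bot
import cv2
o=bot.get_obs();print(o['ee_pos'],o['tcp_rot'])
c=bot.camera('scene')['img'][170:290,220:360]
w=bot.camera('wrist')['img'];cv2.imwrite('pics/c3.png',cv2.vconcat([cv2.resize(c,(467,400),interpolation=cv2.INTER_CUBIC),cv2.resize(w[80:260,160:480],(467,200+0))]))
E
```

```text
[ 0.51619586 -0.02827338  0.20136637] [-179.86918005   -1.82211486   90.6887437 ]
```

View pics/c3.png

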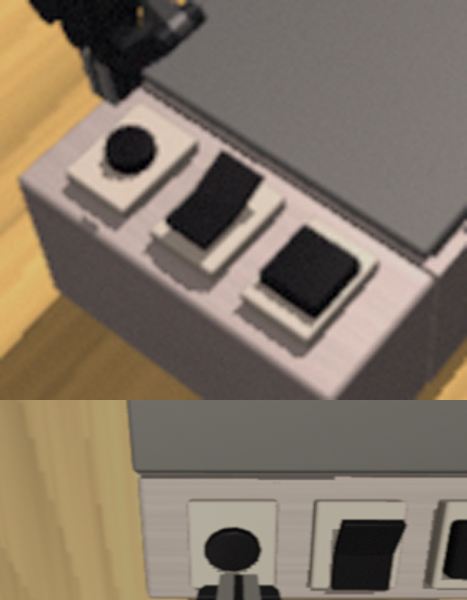

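The rocker is over: its outer half is level and its inner half is up. The tool is lined up on the round button, so I'll press it.

play_rows:
  steps:
    - [[0,0,0.008,0],[0,0,0.013,0],[0,0,0.013,0],[0,0,0.008,0],[0,0,0.003,0]]

```text
time: 9.98
ee_pos: [0.5151, -0.0268, 0.1546]
tcp_rot: [-179.7, -1.8, 90.7]
wrist_force: [-1.1, 0.2, 0.5]
opening: -0.0003
grasp_force: 0.0
```

play_rows:
  steps:
    - [[0,0,0.002,0],[0,0,0.002,0],[0,0,0.0015,0],[0,0,0.0015,0],[0,0,0.0015,0]]

```text
time: 10.4
ee_pos: [0.5159, -0.0266, 0.1488]
tcp_rot: [-179.9, -1.8, 90.7]
wrist_force: [-0.9, -1.4, 4.0]
opening: 0.0002
grasp_force: 1.7
```

play_rows:
  steps:
    - [[0,0,0.001,0],[0,0,0.001,0],[0,0,0.001,0],[0,0,0,0],[0,0,0,0]]

```text
time: 10.82
ee_pos: [0.5159, -0.0266, 0.1461]
tcp_rot: [-180.0, -1.8, 90.7]
wrist_force: [-1.4, -2.3, 8.2]
opening: -0.0001
grasp_force: 4.0
```

play_rows:
  steps:
    - [[0,0,0.001,0],[0,0,0.001,0],[0,0,0.0005,0],[0,0,0,0],[0,0,0,0]]

```text
time: 11.23
ee_pos: [0.5161, -0.0266, 0.1458]
tcp_rot: [179.9, -1.8, 90.7]
wrist_force: [-6.6, -2.1, 23.0]
opening: 0.0
grasp_force: 11.4
```

play_rows:
  steps:
    - [[0,0,-0.005,0],[0,0,-0.01,0],[0,0,-0.025,0],[0,0,-0.03,0],[0,0,-0.03,0]]

```text
time: 11.65
ee_pos: [0.5153, -0.0293, 0.2434]
tcp_rot: [-179.8, -1.8, 90.7]
wrist_force: [0.7, -0.3, 0.0]
opening: -0.0003
grasp_force: 0.0
```

play_rows:
  steps:
    - [[0,-0.02,-0.02,0],[0,-0.03,0,0],[0,-0.03,0,0],[0,-0.02,0,0],[0,0,0,0]]

```text
time: 12.07
ee_pos: [0.4132, -0.0312, 0.2641]
tcp_rot: [-179.9, -1.8, 90.7]
wrist_force: [-1.7, 0.1, -0.9]
opening: 0.0001
grasp_force: 0.0
```

```bash
python3 - <<'E'
from workcell import bot
import cv2
o=bot.get_obs();print(o['time'],o['ee_pos'],o['wrist_force'])
cv2.imwrite('pics/s4.png',cv2.resize(bot.camera('scene')['img'][110:350,200:440],(600,600),interpolation=cv2.INTER_CUBIC))
E
```

```text
12.0667 [ 0.41322072 -0.03121309  0.26413099] [-1.70732328  0.05116577 -0.86832852]
```

View pics/s4.png

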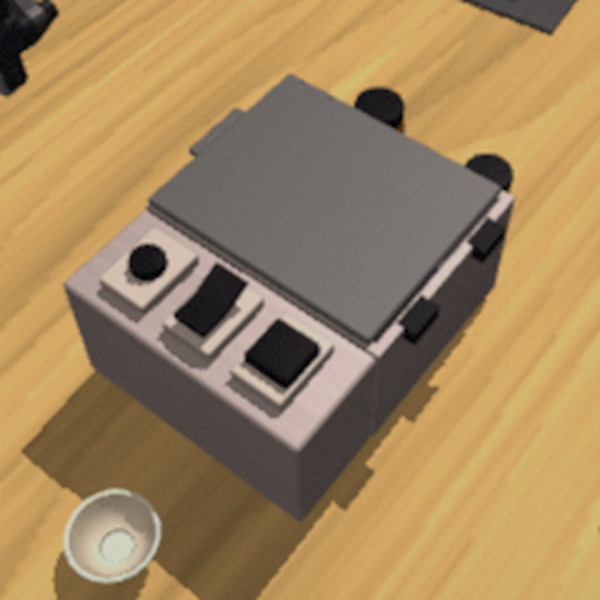

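The final view shows the lid shut, the rocker over, the round button sprung back up, the jars and dish in place, and the arm clear.

```bash
python3 -c "
from workcell import bot
print(bot.job_done())"
```

```text
the job is handed in; nothing more can be done
None
```

The job is done and handed in at about 12 s: lid pushed shut, then rocker tipped fully over, then the round button pressed fully in and released, and the arm finished clear of everything.

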